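Clamp the optical probe and hold a ball sample over it

TASK

Turn the knurled sleeve of the bench chuck clockwise (seen from above) up to its stop, so that its jaws clamp the upright optical probe. Then pick up the sample tray by its grip and carry it without letting the loose steel ball leave its pocket, and finish holding it: level, still, with the pocket that contains the ball centred over the probe and the tray's underside about 25 mm above the probe's tip. Do not put the tray down or let it touch the probe, and leave the jar, the tip box and the tube rack where they are; the program ends while the robot is still holding the tray.

Things in the scene. Friction and masses are not known exactly. Their poses are not given: they have to be found in the camera images.
- sleeve (a joint): Turn of the chuck's sleeve about its vertical axis, rad; grows clockwise seen from above (tightening). Starts at 0 to 0.3; three coupled jaws close 3 mm per rad, touch the probe at about 1.17; hard stop at 1.35; tight is beyond 1.22. Turns against 0.2 N m of friction and stays where left. The chuck is at the robot's left or right, the tray at the other side.
- sleeve_grip (a point): Point on the chuck's axis, 66 mm above the bench, where to grip the sleeve from above at any yaw; does not turn. Sleeve: knurled steel ring, 48 mm outer diameter, 42 to 84 mm above the bench, over a 37 mm round body and a grey 110 x 110 x 18 mm base fixed to the bench. The probe stands up through it to 100 mm, between the gripper's fingers.
- jaw_a: One of the three equal aluminium jaws inside the sleeve, tops 88 mm above the bench; origin on the chuck's axis at bench level when open, and shifts inward (along its own -x) by 4 mm as the jaw closes. Presses on the probe when tight.
- probe: Optical probe, a loose steel rod 12 mm in diameter and 82 mm long with a narrower black tip, standing upright in the chuck, looking up. Origin at the centre of its foot (18 mm above the bench), z along the rod to the tip. It has about 2 mm of play until clamped.
- probe_tip (a point): Centre of the probe's tip (lens), the top of the rod, 100 mm above the bench.
- tray: Plain aluminium sample tray, 156 (x) x 76 (y) mm, 5 mm thick, outer edge 8 mm high, about 0.25 kg, at any yaw. Origin: centre of its underside, z up. Two pockets, 26 mm wide, 3 mm deep, clear floors, at x = +50 mm (with the ball) and -50 mm (empty). Upright grip at the middle: block 40 mm along x, 14 mm thick in y, top 55 mm up; pinch it across y.
- tray_grip (a point): Point in the middle of the tray's upright grip, 38 mm above the tray's underside, where to pinch it; same axes as the tray. The tray balances here.
- pocket (a point): Centre of the ball's pocket at the tray's underside (bottom of the window); the window floor's top is 2 mm above it.
- ball_center (a point): Centre of the steel ball. 12 mm above point pocket when it lies in the pocket, with about 6 mm of free play sideways; it rolls out if the tray tips by some 40 degrees or is jerked.
- jar: Bystander: round white jar, 54 mm in diameter, 75 mm high, blue cap; origin at the centre of its underside. Leave alone.
- tip_box: Bystander: white pipette tip box with orange top, 84 x 119 x 75 mm; origin at the centre of its underside. Leave alone.
- tube_rack: Bystander: yellow tube rack, 70 x 160 x 49 mm; origin at the centre of its underside. Leave alone.
Mind the look-alikes: they are no part of the job. What is meant by the tray is not green, and is the smaller of those in its own colour. What is shaped like the part that bears sleeve but purple is not meant.

How it is judged (in metres and radians):
On the way, in this order (a step that is already met when the one before it is completed fails the run):
1. the sleeve is turned tight and the jaws press on the probe (value of joint sleeve above 1.22 rad and contact force between jaw_a and probe above 1 N), for 0.2 s.
2. the tray is lifted clear of the bench in the gripper with the ball in its pocket (height (world z) of each of tray, pocket above 0.03 m and contact force between the fingers and tray above 1 N), for 0.2 s.
At the end, for the whole second after the job is handed in: Sleeve beyond 1.22 rad, jaws pressing on the upright probe (within 4.6 deg); tray held still in the gripper, level within 5.7 deg, ball in its pocket, pocket centre within 12 mm sideways of the probe tip and its underside 12 to 40 mm above it, not touching (all of step 1 and angle between probe's own z axis and vertical below 0.08 rad and contact force between the fingers and tray above 1 N and angle between tray's own z axis and vertical below 0.1 rad and horizontal distance between pocket and probe_tip below 0.012 m and z of pocket in the frame of probe_tip between 0.012 and 0.04 m and horizontal distance between ball_center and pocket below 0.012 m and distance between ball_center and pocket below 0.018 m and linear speed of tray below 0.02 m/s and contact force between tray and probe below 0.1 N); the arm keeps its last pose, push and grip.
It fails at once if the ball leaves its pocket (distance between ball_center and pocket above 0.022 m).
It fails at once if the tray touches the probe (contact force between tray and probe above 0.5 N).
It fails at once if the tip box is disturbed (distance of tip_box from where it was at the start of the episode above 0.025 m).
It fails at once if the tube rack is disturbed (distance of tube_rack from where it was at the start of the episode above 0.025 m).
It fails at once if the jar is disturbed (distance of jar from where it was at the start of the episode above 0.025 m).
It also fails if it takes over 61 s, if anything falls off the work surface, if the arm or the gripper's body presses on something with over 40 N, if the wrist force passes 120 N, or if a joint passes its speed limit or range.

ROBOT

A 6-joint arm with a two-finger parallel gripper is mounted at the origin on the work surface. World frame = base frame: x ahead of the robot, y to its left, z up, the work surface at z = 0. Lengths are in mm, angles in rad, forces in N, time in s.
With the tool pointing down it reaches from about 350 to 775 mm from the base axis. Payload 7.3 kg.
Tool frame: the origin (TCP) lies midway between the tips of the shut fingers; the grasp point (between the pads) lies 19 mm behind it; z points along the fingers, y is the line along which they close (so a half turn about z gives the same grasp; the last joint's range is limited). The gripper opens to 92 mm and grips with 3 to 60 N. Pads are 19 mm wide; open, the fingers measure 130 mm over their backs; the gripper's body (75 mm by 190 mm) begins 47 mm behind the grasp point.
Start: joints at [1.003, 0.342, 1.524, -0, 1.275, -0.146], TCP at [214.925, 479.012, 226.741] pointing down, gripper open.
Joint ranges: [-2.53, 2.53], [-0.77, 2.02], [0.04, 2.7], [-1, 4.14], [0.28, 2.66], [-3.11, 3.11]. Speed limits (rad/s): [2.57, 2.57, 3.14, 3.14, 3.14, 3.14].

INTERFACE

Orientations are given as [roll, pitch, yaw] about the fixed x, y, z axes, in that order (R = Rz(yaw) Ry(pitch) Rx(roll)).
In Python, from plant import * gives the robot as it stands.
- The arm moves only by the tool step_arm, never from a script. Its argument "deltas" is one flat list of numbers, 5 for each row, row after row: the shift along the world's x, y, z in mm, then the turn about the world's z in degrees, then the finger opening in mm, from 0 to 91.8. In form: [tx, ty, tz, turn, gripper, tx, ty, tz, turn, gripper, ...]. A call has exactly 10 rows; each row shifts and turns the commanded pose from where the row before left it; what a row does not reach is not made up. A row lasts 1/8 s, in which the tool goes at most 62.5 mm and 10.7 degrees, less where a joint would pass 70% of its speed; a pose out of reach is approached as far as the arm can. A call is refused whole if a number of a shift passes 62.5 or a number of a turn 10.7, either way. A call with a gripper value outside its range is refused whole. The fingers move at their own pace and stop on an object; the grip force is fixed at half the most. Time passes only in rows, so rows that do not move let the fingers close, or fill a call up. It gives the time, the measured TCP pose, the force, the opening and the grip force at its end, in the units of the state.
- get_obs(): the state, without advancing time (a new reading comes with each control period).
- capture(name): name is "side" or "top"; returns the picture (400x640x3 uint8, red, green, blue); there is no depth.
- camera_params(name): a dict with "mtx" (3x3 intrinsics, pixels), "rvec" (rotation vector, rad) and "tvec" (3), from world to camera coordinates, as OpenCV has them. Camera axes: x right, y down, z forward; pixel columns grow to the right and rows downward; lengths in mm; the calibration is good to about 2 mm. A picture is of the moment at which its call begins. camera_params takes no time and is no camera call.
- close_job(): hands the job in; it is judged then, once.
The state is a dict: "time": time; "joint_positions": joint angles; "dq": joint speeds; "tau": joint torques, N m; "tool_pos": TCP position; "tcp_rot": TCP orientation; "contact_force": force on the tool from outside, world axes, zero at the start; "moment": the same for the moment, N m; "grip_width": finger opening in mm; "finger_force": force on a finger pad.
Only numpy, scipy, OpenCV 4.12 (cv2) and the standard library are available. Lean on these libraries where they do the work, as an engineer would, in place of code of your own. Each camera call takes 0.05 s, during which the arm holds its last target. There are 200 camera calls.

## Working session

There is one attempt and no reset: what is moved stays moved. The work goes in short steps, Python scripts to look and compute and a tool call to move; the robot and the scene stay as the last step left them, time stands still between calls to the robot, and variables do not carry over. Pictures are saved under pics/ and viewed, at most 10 in all, crops included, and the job is handed in when it is done.

Besides the shell and the picture viewer there is one more tool, called after "Call:" by a JSON object that holds its "name" and its "arguments". step_arm: Moves the arm, as the interface text tells. Its arguments: {"type":"object","properties":{"deltas":{"type":"array","items":{"type":"number"}}},"required":["deltas"]}

```bash
mkdir -p pics; ls
python3 - <<'E'
from plant import *
import cv2
for n in("top","side"):
    im=capture(n); cv2.imwrite(f"pics/{n}0.png",im[:,:,::-1])
    p=camera_params(n); print(n,p)
o=get_obs(); print(o)
E
```

```text
pics
top {'mtx': array([[450.68801922,   0.        , 322.30726266],
       [  0.        , 450.68801922, 197.81015835],
       [  0.        ,   0.        ,   1.        ]]), 'rvec': array([ 2.12712864, -2.10448442,  0.21570485]), 'tvec': array([  -5.90533888,  595.21706667, 1055.32647735])}
side {'mtx': array([[406.80947289,   0.        , 320.07761772],
       [  0.        , 406.80947289, 208.32843031],
       [  0.        ,   0.        ,   1.        ]]), 'rvec': array([ 2.16224294, -0.71589444,  0.33507464]), 'tvec': array([-492.35978137,  288.4640157 ,  995.60547356])}
{'time': 0.1, 'joint_positions': array([ 1.00302140e+00,  3.42646057e-01,  1.52489533e+00,  1.42134474e-05,
        1.27538797e+00, -1.46014195e-01]), 'dq': array([-1.28823674e-03, -2.79690253e-04, -3.05634645e-03,  7.04491525e-04,
       -2.89272369e-05, -1.00779896e-03]), 'tau': array([ 1.37498180e-03, -4.32005167e+01, -2.44695067e+01,  7.17864675e-02,
        5.25536493e-02, -7.09362280e-05]), 'tool_pos': array([214.71195553, 478.70634371, 226.12721517]), 'tcp_rot': array([-3.14027216e+00, -2.07931101e-04,  2.71982763e+00]), 'contact_force': array([ 0.35022234, -0.44819361, -0.49308255]), 'moment': array([-0.00588544,  0.0459852 , -0.00812926]), 'finger_force': 0.0, 'grip_width': 91.85512622857132}
```

View pics/top0.png

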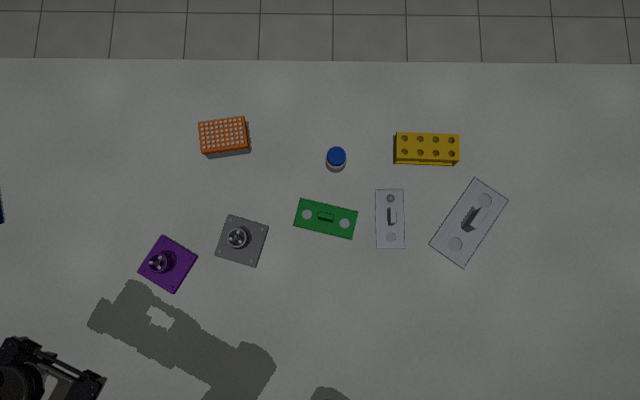

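View pics/side0.png

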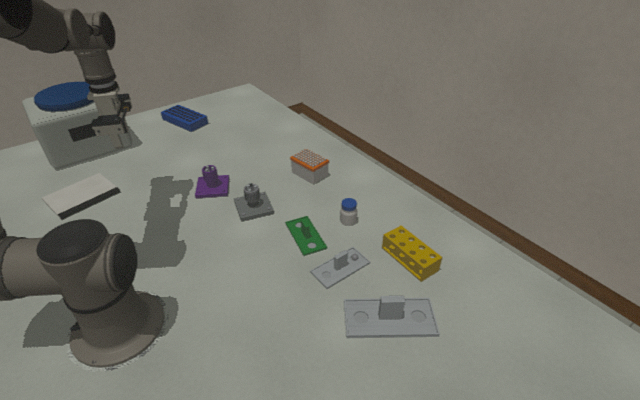

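Top view candidates:
- **Chuck:** grey at (238,238), side (253,197). The purple one at (162,262) is a decoy.
- **Trays:** green at (325,218) and the large silver one at (470,222) are decoys. The small silver one at (390,218), side (341,266), is the one meant, and the ball looks to be in its pocket at (390,198).

I'll check this choice in one close crop.

```bash
cat > h.py <<'E'
import numpy as np,cv2
from plant import *
def cam(n):
    p=camera_params(n);R=cv2.Rodrigues(p["rvec"])[0];return p["mtx"],R,np.asarray(p["tvec"]).reshape(3)
def proj(n,X):
    K,R,t=cam(n);x=(R@np.atleast_2d(X).T).T+t;x=x@K.T;return x[:,:2]/x[:,2:]
def plane(n,uv,z):
    K,R,t=cam(n);c=-R.T@t;d=R.T@np.linalg.solve(K,[*uv,1]);return c+d*(z-c[2])/d[2]
def tri(a,b):
    P=[cam(n)[0]@np.c_[cam(n)[1],cam(n)[2]] for n in("top","side")]
    X=cv2.triangulatePoints(P[0],P[1],np.float64(a).reshape(2,1),np.float64(b).reshape(2,1));return (X[:3]/X[3]).ravel()
E
python3 - <<'E'
import cv2,numpy as np
t=cv2.imread("pics/top0.png");s=cv2.imread("pics/side0.png")
f=lambda i,x,y,w,h,k:cv2.resize(i[y:y+h,x:x+w],None,fx=k,fy=k,interpolation=cv2.INTER_CUBIC)
a=np.hstack([f(t,205,205,75,70,5),f(t,355,183,75,70,5)])
b=np.hstack([f(s,222,170,75,60,5),f(s,305,237,75,60,5)])
cv2.imwrite("pics/crop.png",cv2.resize(np.vstack([a[:300],b]),None,fx=1,fy=1)[:600])
E
```

```text
(no output)
```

View pics/crop.png

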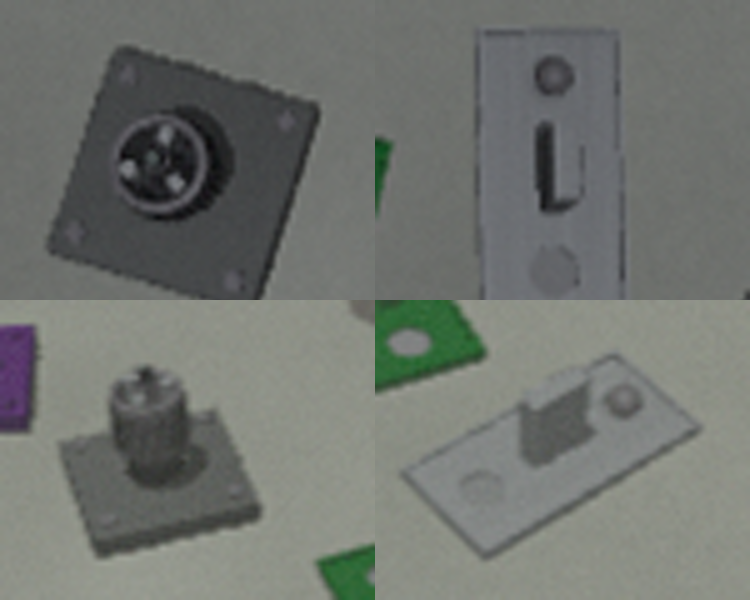

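Run:
```python
from h import *
np.set_printoptions(precision=1,suppress=True)
T=lambda x,y,ox,oy:(ox+x/5-.4,oy+y/5-.4)
tt=lambda x,y:T(x-375,y,355,183); tc=lambda x,y:T(x,y,205,205)
st=lambda x,y:T(x-375,y-300,305,237); sc=lambda x,y:T(x,y-300,222,170)
for nm,a,b,z in [("ring",tc(160,165),sc(148,392),84),("tip",tc(152,158),sc(146,369),100),("ball",tt(554,75),st(625,402),12),("empty",tt(554,268),st(481,487),2),("gtop",tt(569,162),st(557,388),55)]:
    X=tri(a,b);print(nm,X,"reproj",proj("top",X)-a,proj("side",X)-b,"planes",plane("top",a,z),plane("side",b,z))
c=[plane("top",tc(*p),18) for p in [(125,47),(320,103),(260,300),(50,250)]];print("base c",np.mean(c,0),[np.linalg.norm(c[i]-c[i-1]) for i in range(4)])
c=[plane("top",p,8) for p in [tt(478,30),tt(620,30)]];print(c)
c=[plane("side",st(*p),z) for p,z in [((403,473),8),((615,355),8),((700,428),8),((487,558),0)]];print(np.array(c))
K,R,t=cam("top");print(-R.T@t)
```

```text
ring [491.5 203.6  82.6] reproj [[-0.1  0.1]] [[ 0.1 -0. ]] planes [491.6 203.2  84. ] [490.3 202.   84. ]
tip [492.7 204.3  99.7] reproj [[-0.1  0.2]] [[ 0.2 -0. ]] planes [493.1 204.1 100. ] [492.  204.1 100. ]
ball [ 606.8 -175.2   11.9] reproj [[-0.2  0.3]] [[ 0.4 -0.1]] planes [ 607.6 -175.6   12. ] [ 605.5 -174.9   12. ]
empty [ 506.5 -173.6    6.4] reproj [[-0.3  0.6]] [[ 0.8 -0.2]] planes [ 508.6 -175.2    2. ] [ 506.7 -169.8    2. ]
gtop [ 554.6 -175.3   55. ] reproj [[-0.1  0.1]] [[ 0.2 -0. ]] planes [ 554.9 -175.5   55. ] [ 554.1 -175.2   55. ]
base c [494.6 201.   18. ] [np.float64(108.3129419614276), np.float64(104.1969332471265), np.float64(102.85728366277154), np.float64(108.76166786065599)]
[array([ 631.9, -137.1,    8. ]), array([ 632.8, -211.1,    8. ])]
[[ 475.1 -140.2    8. ]
 [ 628.1 -139.6    8. ]
 [ 628.9 -212.8    8. ]
 [ 480.1 -210.1    0. ]]
[ 371.6    0.8 1153.2]
```

The two views agree. The sleeve axis is at (492, 203.5), with the ring at z≈83 and the tip at z≈100. The tray centre is at (555.5, −175), with yaw≈0, the ball at +x and the grip top at z=55. All points are within reach and match the given sizes. Moving above the chuck.

Call:
{"name": "step_arm", "arguments": {"deltas": [34.6,-34.4,-8,0,91.8,34.6,-34.4,-8,0,91.8,34.6,-34.4,-8,0,91.8,34.6,-34.4,-8,0,91.8,34.6,-34.4,-8,0,91.8,34.6,-34.4,-8,0,91.8,34.6,-34.4,-8,0,91.8,34.9,-34.7,-8,0,91.8,0,0,0,0,91.8,0,0,0,0,91.8]}}

```text
time: 1.35
tool_pos: [491.4, 203.7, 162.4]
tcp_rot: [-3.141, -0.001, 2.719]
contact_force: [0.1, 0.2, -0.3]
grip_width: 91.7
finger_force: 0.0
```

Call:
{"name": "step_arm", "arguments": {"deltas": [0.5,0,-15,0,91.8,0,0,-15,0,91.8,0,0,-15,0,91.8,0,0,-15,0,91.8,0,0,-15,0,91.8,0,0,-15,0,91.8,0,0,-15,0,91.8,0,0,-10,0,91.8,0,0,0,0,91.8,0,0,0,0,91.8]}}

```text
time: 2.6
tool_pos: [492.9, 203.6, 48.1]
tcp_rot: [3.141, 0.001, 2.72]
contact_force: [1.0, -0.2, -0.3]
grip_width: 91.6
finger_force: 0.0
```

Call:
{"name": "step_arm", "arguments": {"deltas": [0,0,0,0,40,0,0,0,0,40,0,0,0,0,40,0,0,0,0,40,0,0,0,0,40,0,0,0,0,40,0,0,0,0,40,0,0,0,0,40,0,0,0,0,40,0,0,0,0,40]}}

```text
time: 3.85
tool_pos: [493.0, 204.5, 47.8]
tcp_rot: [3.14, 0.001, 2.72]
contact_force: [1.5, 5.4, -1.5]
grip_width: 47.5
finger_force: 30.0
```

Gripped at 48 mm, as expected. Turning clockwise.

Call:
{"name": "step_arm", "arguments": {"deltas": [0,0,0,-7,40,0,0,0,-7,40,0,0,0,-7,40,0,0,0,-7,40,0,0,0,-7,40,0,0,0,-7,40,0,0,0,-7,40,0,0,0,-7,40,0,0,0,0,40,0,0,0,0,40]}}

```text
time: 5.1
tool_pos: [492.3, 204.0, 47.8]
tcp_rot: [-3.142, -0.001, 1.744]
contact_force: [-1.0, 4.8, 1.6]
grip_width: 47.6
finger_force: 30.0
```

```bash
python3 -c "
from plant import *
o=get_obs();print(o['moment'],o['tcp_rot'],o['contact_force'])"
```

```text
[ 0.5553868   0.34940353 -0.15169529] [-3.14153959e+00 -7.40551849e-04  1.74432130e+00] [-0.98361729  4.80780621  1.59524508]
```

Call:
{"name": "step_arm", "arguments": {"deltas": [0,0,0,-3,40,0,0,0,-3,40,0,0,0,-3,40,0,0,0,-3,40,0,0,0,-3,40,0,0,0,-3,40,0,0,0,0,40,0,0,0,0,40,0,0,0,0,40,0,0,0,0,40]}}

```text
time: 6.35
tool_pos: [492.0, 204.0, 47.8]
tcp_rot: [-3.141, -0.0, 1.43]
contact_force: [-3.9, 4.6, 1.6]
grip_width: 48.0
finger_force: 30.0
```

```bash
python3 -c "
from plant import *
o=get_obs();print(o['moment'],o['tcp_rot'],o['contact_force'])"
```

```text
[ 0.63174491  0.5089634  -0.15590695] [-3.14082604e+00 -4.74449526e-04  1.42998595e+00] [-3.8645912   4.6045753   1.55747837]
```

Call:
{"name": "step_arm", "arguments": {"deltas": [0,0,0,-2,40,0,0,0,-2,40,0,0,0,-2,40,0,0,0,-2,40,0,0,0,-2,40,0,0,0,-2,40,0,0,0,0,40,0,0,0,0,40,0,0,0,0,40,0,0,0,0,40]}}

```text
time: 7.6
tool_pos: [491.3, 202.4, 47.7]
tcp_rot: [-3.14, 0.003, 1.22]
contact_force: [-6.6, -2.7, 6.3]
grip_width: 46.6
finger_force: 29.9
```

```bash
python3 -c "
from plant import *
o=get_obs();print(o['moment'],o['tcp_rot'],o['contact_force'],o['tau'])"
```

```text
[-0.48321411  0.99387144  0.48542885] [-3.13969957e+00  2.79162014e-03  1.21972307e+00] [-6.57811369 -2.74954367  6.29015016] [ -0.27497197 -45.41254163 -20.12766659   0.63925199  -1.90706223
   0.45731256]
```

The moment jumped by +0.64 N·m and the fingers slipped, so the stop is probably reached. I'll regrip once and test it.

Call:
{"name": "step_arm", "arguments": {"deltas": [0,0,0,0,80,0,0,0,0,80,0,0,0,0,80,0,0,0,5,80,0,0,0,5,80,0,0,0,5,80,0,0,0,5,80,0,0,0,0,80,0,0,0,0,80,0,0,0,0,80]}}

```text
time: 8.85
tool_pos: [492.6, 203.5, 47.7]
tcp_rot: [3.141, 0.0, 1.567]
contact_force: [-0.3, -0.5, 0.3]
grip_width: 79.9
finger_force: 0.0
```

Call:
{"name": "step_arm", "arguments": {"deltas": [0,0,0,0,40,0,0,0,0,40,0,0,0,0,40,0,0,0,0,40,0,0,0,0,40,0,0,0,0,40,0,0,0,0,40,0,0,0,0,40,0,0,0,0,40,0,0,0,0,40]}}

```text
time: 10.1
tool_pos: [492.2, 203.5, 47.7]
tcp_rot: [-3.141, 0.0, 1.568]
contact_force: [-4.3, 1.1, 2.6]
grip_width: 47.8
finger_force: 30.0
```

```bash
python3 -c "
from plant import *
o=get_obs();print(o['moment'],o['tcp_rot'],o['contact_force'],o['tau'][5])"
```

```text
[-0.05361121  0.67750857  0.07237673] [-3.14110536e+00  7.64373800e-05  1.56790383e+00] [-4.34912429  1.05201316  2.5932613 ] 0.052685681730508804
```

Call:
{"name": "step_arm", "arguments": {"deltas": [0,0,0,-2,40,0,0,0,-2,40,0,0,0,-2,40,0,0,0,-2,40,0,0,0,0,40,0,0,0,0,40,0,0,0,0,40,0,0,0,0,40,0,0,0,0,40,0,0,0,0,40]}}

```text
time: 11.35
tool_pos: [491.9, 203.0, 47.7]
tcp_rot: [-3.141, 0.002, 1.429]
contact_force: [-4.9, -2.6, 5.0]
grip_width: 48.2
finger_force: 30.0
```

```bash
python3 -c "
from plant import *
o=get_obs();print(o['moment'],o['tcp_rot'],o['contact_force'],o['tau'][5])"
```

```text
[-0.44460537  0.91621936  0.75758863] [-3.14064746e+00  1.60299264e-03  1.42873947e+00] [-4.866409   -2.63874533  5.02631512] 0.7874634303152561
```

The moment rose straight away to 0.76 N·m, so the sleeve is at its stop. Releasing and lifting.

Call:
{"name": "step_arm", "arguments": {"deltas": [0,0,0,0,85,0,0,0,0,85,0,0,0,0,85,0,0,0,0,85,0,0,10,0,85,0,0,20,0,85,0,0,30,0,85,0,0,30,0,85,0,0,30,0,85,0,0,0,0,85]}}

```text
time: 12.6
tool_pos: [494.0, 203.9, 170.7]
tcp_rot: [3.136, -0.002, 1.428]
contact_force: [-0.6, -0.2, -0.4]
grip_width: 85.1
finger_force: 0.0
```

Call:
{"name": "step_arm", "arguments": {"deltas": [6.3,-38,0,-8.2,70,6.3,-38,0,-8.2,70,6.3,-38,0,-8.2,70,6.3,-38,0,-8.2,70,6.3,-38,0,-8.2,70,6.3,-38,0,-8.2,70,6.3,-38,0,-8.2,70,6.3,-38,0,-8.2,70,6.3,-38,0,-8.2,70,6.3,-37,0,-8.2,70]}}

```text
time: 13.85
tool_pos: [555.1, -176.6, 166.9]
tcp_rot: [-3.141, 0.001, -0.008]
contact_force: [0.1, 0.1, 0.0]
grip_width: 69.8
finger_force: 0.0
```

Run:
```python
from h import *
o=get_obs();print(o["time"],o["tool_pos"],o["tcp_rot"])
t=capture("top");s=capture("side");print(get_obs()["tool_pos"])
f=lambda i,x,y,w,h,k:cv2.resize(i[y:y+h,x:x+w],None,fx=k,fy=k,interpolation=cv2.INTER_CUBIC)
a=np.hstack([f(t,205,205,75,60,5),f(t,355,183,75,60,5)])
b=np.hstack([f(s,222,170,75,60,5),f(s,305,237,75,60,5)])
cv2.imwrite("pics/c2.png",np.vstack([a,b])[:,:,::-1])
```

```text
13.85 [ 555.12323619 -176.59626087  166.86984148] [-3.14100443e+00  1.39440956e-03 -7.88344732e-03]
[ 555.41341564 -178.86265804  166.70189606]
```

View pics/c2.png

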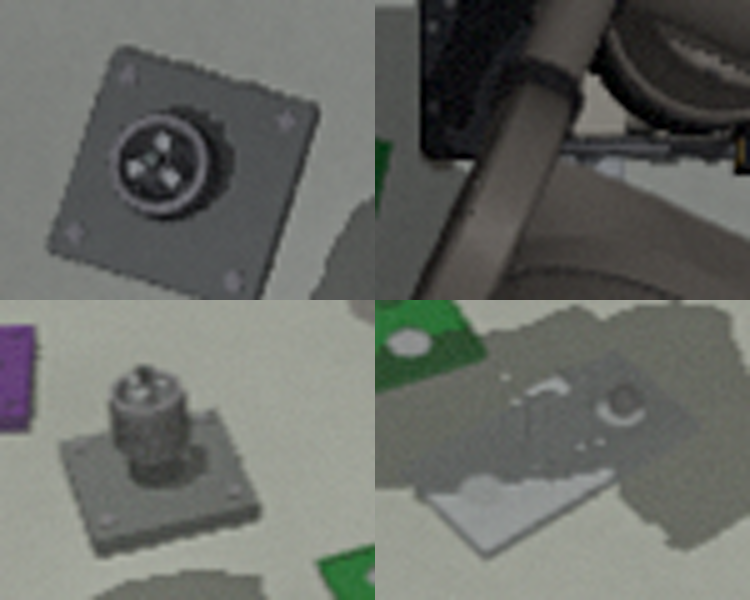

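The crop shows the jaws closed in on the probe, with the tip still at top (235,236). Side view: the ball is in its pocket at (355,257) and the tray hasn't moved. Descending onto the grip.

Call:
{"name": "step_arm", "arguments": {"deltas": [0,0,0,0,70,0,0,0,0,70,0,0,-20,0,70,0,0,-20,0,70,0,0,-20,0,70,0,0,-15,0,70,0,0,-10,0,70,0,0,0,0,70,0,0,0,0,70,0,0,0,0,70]}}

```text
time: 15.2
tool_pos: [555.9, -175.7, 83.4]
tcp_rot: [3.141, -0.001, -0.003]
contact_force: [0.7, -0.8, 0.5]
grip_width: 70.2
finger_force: 0.0
```

Call:
{"name": "step_arm", "arguments": {"deltas": [0,0.5,-10,0,70,0,0,-10,0,70,0,0,-10,0,70,0,0,-10,0,70,0,0,-10,0,70,0,0,-8,0,70,0,0,-5,0,70,0,0,0,0,70,0,0,0,0,70,0,0,0,0,70]}}

```text
time: 16.45
tool_pos: [555.8, -175.1, 20.1]
tcp_rot: [3.141, -0.001, -0.003]
contact_force: [0.2, 0.1, -0.8]
grip_width: 69.9
finger_force: 0.0
```

Call:
{"name": "step_arm", "arguments": {"deltas": [0,0,0,0,50,0,0,0,0,40,0,0,0,0,35,0,0,0,0,30,0,0,0,0,26,0,0,0,0,22,0,0,0,0,19,0,0,0,0,16,0,0,0,0,14,0,0,0,0,8]}}

```text
time: 17.7
tool_pos: [555.5, -174.6, 19.7]
tcp_rot: [-3.141, 0.0, -0.003]
contact_force: [-1.3, 2.4, 0.4]
grip_width: 13.9
finger_force: 30.0
```

Call:
{"name": "step_arm", "arguments": {"deltas": [0,0,0,0,8,0,0,0,0,8,0,0,0,0,8,0,0,1,0,8,0,0,2,0,8,0,0,3,0,8,0,0,4,0,8,0,0,4,0,8,0,0,4,0,8,0,0,4,0,8]}}

```text
time: 18.95
tool_pos: [555.6, -175.0, 42.1]
tcp_rot: [3.141, -0.0, -0.003]
contact_force: [0.1, 1.6, -4.3]
grip_width: 13.6
finger_force: 30.0
```

Call:
{"name": "step_arm", "arguments": {"deltas": [0,0,6,0,8,0,0,9,0,8,0,0,12,0,8,0,0,14,0,8,0,0,15,0,8,0,0,15,0,8,0,0,14,0,8,0,0,13,0,8,0,0,10,0,8,0,0,6,0,8]}}

```text
time: 20.2
tool_pos: [555.6, -175.0, 156.4]
tcp_rot: [3.141, -0.0, -0.003]
contact_force: [-0.6, 0.3, -4.2]
grip_width: 13.5
finger_force: 30.0
```

Call:
{"name": "step_arm", "arguments": {"deltas": [0,0,5,0,8,0,0,3,0,8,0,0,1,0,8,0,0,0,0,8,-0.3,1,0,0,8,-0.6,2,0,0,8,-1,3.5,0,0,8,-1.5,5,0,0,8,-2,6.5,0,0,8,-2.4,8,0,0,8]}}

```text
time: 21.45
tool_pos: [547.5, -148.4, 164.7]
tcp_rot: [-3.142, 0.0, -0.003]
contact_force: [-0.1, 1.3, -2.9]
grip_width: 13.9
finger_force: 30.0
```

Run:
```python
from h import *
o=get_obs();print(o["time"],o["tool_pos"],o["tcp_rot"])
s=capture("side")
cv2.imwrite("pics/s3.png",cv2.resize(s[120:320,200:480],None,fx=2.8,fy=2.8,interpolation=cv2.INTER_CUBIC)[:,:,::-1])
```

```text
21.45 [ 547.54149771 -148.40885009  164.74627643] [-3.14158888e+00  4.43781195e-05 -2.91673643e-03]
```

View pics/s3.png

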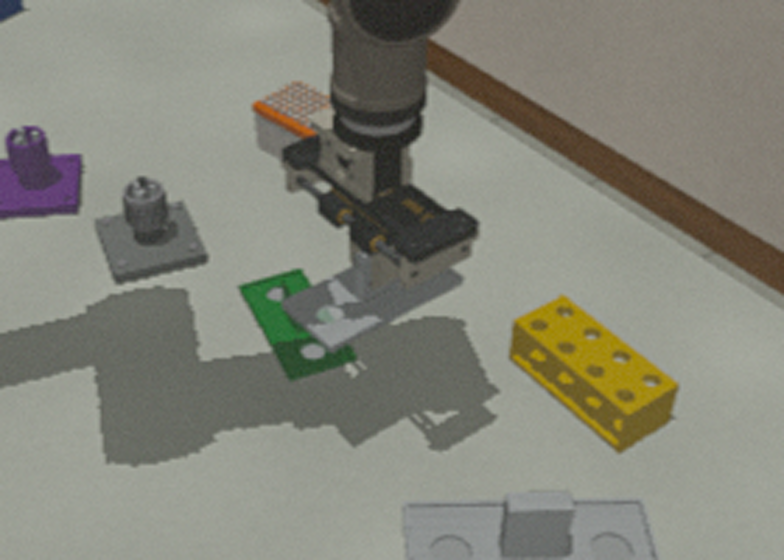

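The tray is held level and clear. Carrying it smoothly to the probe.

Call:
{"name": "step_arm", "arguments": {"deltas": [-0.3,1,0,0,8,-0.9,3,0,0,8,-1.5,5,0,0,8,-2.1,7,0,0,8,-2.7,9,0,0,8,-3.3,11,0,0,8,-3.9,13,0,0,8,-4.2,14,0,0,8,-4.5,15,0,0,8,-4.8,16,0,0,8]}}

```text
time: 22.75
tool_pos: [519.2, -53.8, 164.8]
tcp_rot: [3.142, -0.0, -0.003]
contact_force: [0.2, 0.2, -3.9]
grip_width: 13.7
finger_force: 30.0
```

Call:
{"name": "step_arm", "arguments": {"deltas": [-4.8,16,0,0,8,-4.8,16,0,0,8,-4.8,16,0,0,8,-4.8,16,0,0,8,-4.8,16,0,0,8,-4.8,16,0,0,8,-4.8,16,0,0,8,-4.8,16,0,0,8,-4.8,16,0,0,8,-4.8,16,0,0,8]}}

```text
time: 24.0
tool_pos: [471.2, 106.1, 164.7]
tcp_rot: [3.142, -0.0, -0.003]
contact_force: [0.4, -0.2, -3.6]
grip_width: 13.4
finger_force: 30.0
```

Call:
{"name": "step_arm", "arguments": {"deltas": [-4.7,16,0,0,8,-4.4,15,0,0,8,-4.1,14,0,0,8,-3.8,13,0,0,8,-3.5,12,0,0,8,-2.9,10,0,0,8,-2.3,8,0,0,8,-1.6,5.5,0,0,8,-1,3.5,0,0,8,-0.5,1.5,0,0,8]}}

```text
time: 25.25
tool_pos: [442.7, 203.6, 164.7]
tcp_rot: [3.141, -0.0, -0.003]
contact_force: [-0.0, 0.6, -3.1]
grip_width: 13.9
finger_force: 30.0
```

Run:
```python
from h import *
o=get_obs();print(o["time"],o["tool_pos"],o["tcp_rot"])
s=capture("side");t=capture("top");print(get_obs()["tool_pos"])
f=lambda i,x,y,w,h,k:cv2.resize(i[y:y+h,x:x+w],None,fx=k,fy=k,interpolation=cv2.INTER_CUBIC)
cv2.imwrite("pics/s4.png",np.hstack([f(s,200,120,100,140,4),f(t,180,180,100,140,4)])[:,:,::-1])
```

```text
25.25 [442.72584341 203.56763125 164.74332875] [ 3.14144086e+00 -2.23898269e-05 -2.96842474e-03]
[442.7200069  203.47130548 164.71524887]
```

View pics/s4.png

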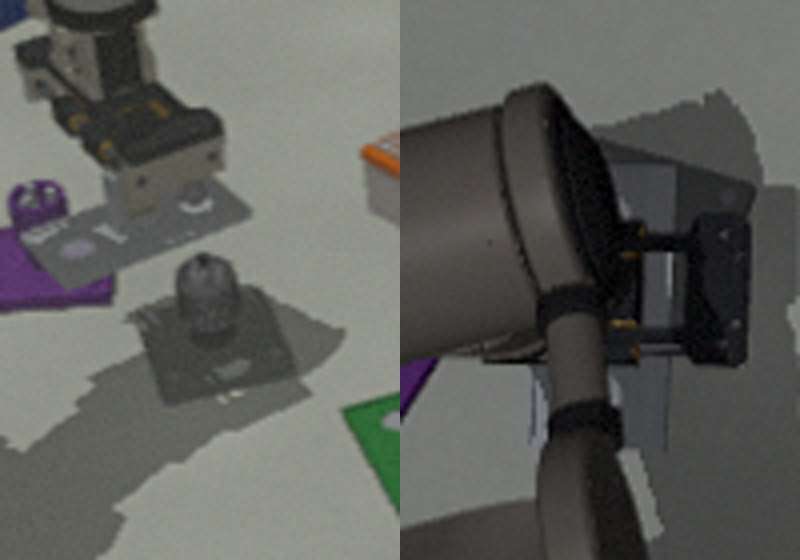

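Side view: the ball is still in its pocket at (249,168), the empty pocket is at (219,182), and the probe tip is at (251,184), below the ball. I'll check the geometry.

Run:
```python
from h import *
S=lambda x,y:(200+x/4-.4,120+y/4-.4)
for nm,p,z in[("empty",S(77,250),147),("ball",S(197,192),157),("tip",S(203,256),100),("corner near",S(68,289),146),("corner right",S(251,212),146)]:print(nm,plane("side",p,z).round(1))
```

```text
empty [391.3 206.2 147. ]
ball [494.2 207.4 157. ]
tip [490.4 204.  100. ]
corner near [365.2 167.1 146. ]
corner right [521.1 173.4 146. ]
```

Call:
{"name": "step_arm", "arguments": {"deltas": [0,0,-1,0,8,0,0.3,-2,0,8,0,0.3,-3,0,8,0,0,-4,0,8,0,0,-4,0,8,0,0,-3,0,8,0,0,-2,0,8,0,0,-1,0,8,0,0,0,0,8,0,0,0,0,8]}}

```text
time: 26.6
tool_pos: [442.8, 204.1, 144.9]
tcp_rot: [3.142, -0.0, -0.003]
contact_force: [-0.2, -0.6, -3.7]
grip_width: 13.8
finger_force: 30.0
```

The pocket is about 2–3 mm from the probe axis, with the underside about 25 mm above the tip. Settling, then handing in.

Call:
{"name": "step_arm", "arguments": {"deltas": [0,0,0,0,8,0,0,0,0,8,0,0,0,0,8,0,0,0,0,8,0,0,0,0,8,0,0,0,0,8,0,0,0,0,8,0,0,0,0,8,0,0,0,0,8,0,0,0,0,8]}}

```text
time: 27.85
tool_pos: [442.7, 204.1, 144.7]
tcp_rot: [3.142, 0.0, -0.003]
contact_force: [0.9, -0.2, -3.2]
grip_width: 13.9
finger_force: 30.0
```

```bash
python3 -c "
from plant import *
print(get_obs()['tool_pos'],close_job())"
```

```text
the job is handed in; nothing more can be done
[442.73205076 204.11236197 144.73083731] None
```

I handed the job in at about 28 s, and no verdict came back: the sleeve is turned to its stop with the jaws closed on the probe, and the arm holds the tray level and still, with the ball in its pocket when last seen (just before the final 20 mm lowering), about 2–3 mm from the probe axis and 25 mm above its tip.

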